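# Gauge the mould plug and snap the lock cap on

### The job

Slide the bench gauge's moving jaw shut until the standing brass plug is gripped between both jaws. Then take the lock cap from the bench and press it down over the catch post on the carriage until it snaps fully home, with the plug still snug between the jaws. Finish while still pressing the cap down with about 10 N; do not let go of it, and leave the other things on the bench alone.

Things in the scene. Friction and masses are not known exactly. Their poses are not given: they have to be found in the camera images.
- gauge: Bench gauge, fixed to the bench: grey bed 70 mm (its x) by 270 mm (its y, from -145 to +125), 14 mm thick. Origin: underside of the bed. The carriage slides along its y axis. All parts of the gauge share these axes directions (z up).
- anvil: Fixed steel jaw on the bed, 50 mm wide (x), 22 mm thick (y), rising from 14 to 60 mm above the bench. Origin: foot of its measuring face, on the bed; the face looks to -y.
- anvil_face (a point): Middle of the fixed jaw's measuring face, 34 mm above the bench.
- carriage: Steel carriage that slides along the gauge's y with about 3 N of friction and stays where it is left; it carries the moving jaw (at its +y end: 50 mm wide, 12 mm thick, top 60 mm above the bench), the catch post and the thumb tab. Origin: foot of the moving jaw's measuring face, on the bed; the face looks to +y, towards the anvil. Shut on the plug, the two faces are 30 mm apart.
- jaw_face (a point): Middle of the moving jaw's measuring face, 34 mm above the bench.
- tab_top (a point): Top centre of the thumb tab at the rear (-y) end of the carriage: 24 mm (x) by 12 mm (y), top 74 mm above the bench, standing 40 mm above the carriage deck (44 mm wide, its top 34 mm above the bench). Push its rear face towards +y, or pinch it across x, to close the jaws. Only the 14 mm high bed lies behind it.
- post_foot (a point): Steel post on the carriage deck, 20 mm (x) by 24 mm (y) by 26 mm high, 49 mm in front (+y) of the tab's centre, 55 mm behind the moving jaw's face. This point: centre of its foot on the deck, 34 mm above the bench. A round spring catch bulges 5 mm from each of its two x flanks, centred 14 mm above its foot, and yields inwards.
- lock_cap: Loose grey plastic snap-fit clip, an upside-down U standing on the bench on its two legs: 40 mm (its x) by 26 mm (its y) by 29 mm high, 50 g. Origin: centre of its underside. Top 5 mm thick; legs at its x ends, 31 mm apart inside, with rounded beads inside at their feet (23 mm free between the beads); open at both y ends.
- cap_top (a point): Centre of the lock cap's top face. The cap goes straight down over the post, its x along the post's x (either way round). Its beads meet the catches with this point about 81 mm above the bench; pushing takes 8 to 15 N, then the force drops (the catches even pull the cap down) and it goes home: it rests on the post, this point 65 mm above the bench.
- plug: Loose turned brass plug standing upright on the gauge's bed between the jaws: 30 mm diameter, 34 mm high, with a 14 mm neck 12 mm high on top; 0.2 kg. Origin: centre of its underside, 14 mm above the bench. It slides along with the jaw until it meets the anvil.
- mould: Bystander: square dark mould block with four round hollows, 90 x 90 x 26 mm. Origin: centre of its underside.
- rod_pot: Bystander: terracotta pot with glass rods, 108 mm across, 90 mm high, rods to 200 mm. Origin: centre of its underside.
- tweezers: Bystander: dark steel tweezers lying on the bench, 130 mm long (its y), 8 mm high. Origin: underside, mid-length.
- mandrel_tin: Bystander: metal tin with steel mandrels, 60 mm across, 90 mm high, mandrels to 170 mm. Origin: centre of its underside.
Things that resemble listed ones, but are neither listed nor needed, are in the scene too. Of the things that look like the lock_cap, take the one that is farthest from the robot's base at the start.

How it is judged:
On the way, in this order (a step that is already met when the one before it is completed fails the run):
1. the jaws are shut on the plug: it presses against both (contact force between plug and anvil above 1 N and contact force between plug and carriage above 1 N), for 0.1 s.
2. the lock cap is lifted off the bench (height (world z) of lock_cap above 0.05 m), for 0.1 s.
3. the cap has snapped home on the post (z of lock_cap in the frame of post_foot below 0.0045 m and horizontal distance between lock_cap and post_foot below 0.006 m), for 0.1 s.
At the end, for the whole second after the job is handed in: The cap is fully home on the post (underside less than 4 mm above the deck, within 6 mm of centre, aligned within 0.12 rad, level within 0.1 rad) and the gripper is still pressing it onto the post with more than 4 N; the upright plug is still between the jaws, which are at most 32.5 mm apart (z of lock_cap in the frame of post_foot between -0.001 and 0.004 m and horizontal distance between lock_cap and post_foot below 0.006 m and angle between the x axis of lock_cap and the x axis of post_foot, either way round below 0.12 rad and angle between each of lock_cap, plug's own z axis and vertical below 0.1 rad and contact force between lock_cap and carriage above 4 N and contact force between the fingers and lock_cap above 3 N and y of jaw_face in the frame of anvil between -0.0325 and -0.027 m and y of plug in the frame of jaw_face below 0.018 m and y of plug in the frame of anvil above -0.018 m and x of plug in the frame of anvil between -0.02 and 0.02 m); the arm keeps its last pose, push and grip.
It fails at once if a bystander was moved more than 20 mm (distance of any of mould, rod_pot, tweezers, mandrel_tin from where it was at the start of the episode above 0.02 m).
It also fails if it takes over 50 s, if anything falls off the work surface, if the arm or the gripper's body presses on something with over 40 N, if the wrist force passes 120 N, or if a joint passes its speed limit or range.

### The arm

A 6-joint arm with a two-finger parallel gripper is mounted at the origin on the work surface. World frame = base frame: x ahead of the robot, y to its left, z up, the work surface at z = 0. Lengths are in m, angles in rad, forces in N, time in s.
With the tool pointing down it reaches from about 0.425 to 1.125 m from the base axis. Payload 14.9 kg.
Tool frame: the origin (TCP) lies at the very end of the fingers, on their centre line; the grasp point (between the pads) lies 19 mm behind it; z points along the fingers, y is the line along which they close (so a half turn about z gives the same grasp; the last joint's range is limited). The gripper opens to 91 mm and grips with 3 to 60 N. Pads are 32 mm wide; open, the fingers measure 118 mm over their backs; the gripper's body (76 mm by 178 mm) begins 60 mm behind the grasp point.
Start: joints at [-1.207, 0.379, 1.734, -0, 1.028, -0.033], TCP at [0.271, -0.646, 0.214] pointing down, gripper open.
Joint ranges: [-2.77, 2.77], [-0.74, 2.19], [0, 2.66], [-1.06, 4.2], [0.31, 2.87], [-3.08, 3.08]. Speed limits (rad/s): [1.89, 1.89, 2.39, 3.14, 3.14, 3.14].

### API

Orientations are given as a unit quaternion [w, x, y, z].
In Python, from workcell import arm, eyes gives the robot as it stands. The module is installed in compiled form; this text tells all that it offers.
- The arm moves only by the shell command python3 -m inch 'ROWS' [FORCE]. ROWS is JSON, a list of rows, each a list of 7 numbers: the turn, a rotation vector about the tool's x, y, z in rad, then the shift along the tool's x, y, z in mm, then the finger opening in mm, from 0 to 91.2. A call has 1 to 8 rows; each row shifts and turns the commanded pose from where the row before left it, along the tool's axes as they then stand; what a row does not reach is not made up. A row lasts 1/10 s, in which the tool goes at most 50 mm and 8.59 degrees, less where a joint would pass 70% of its speed; a pose out of reach is approached as far as the arm can. A call with a gripper value outside its range is refused whole. The fingers move at their own pace and stop on an object; FORCE is the grip in N (left out, the last holds). Time passes only in rows, so rows that do not move let the fingers close. It gives the time, the measured TCP pose, the force, the opening and the grip force at its end, in the units of the state.
- arm.observe(): the state, without advancing time (a new reading comes with each control period).
- eyes.snapshot(name): name is "side" or "top" or "wrist"; returns a dict with "pixels" (480x640x3 uint8, red, green, blue), "fx", "fy", "cx", "cy" (pixels), "k1" (the pictures are not rectified: a ray, as slopes to the right and down, at radius r is drawn at 1 + k1 r^2 times it, then the intrinsics apply), "xyz" and "orientation" of the camera in the world. Camera axes: x right, y up, looking along -z (the intrinsics and any distortion apply to the point x, -y, -z); pixel columns grow to the right and rows downward; lengths in m; the calibration is good to about 2 mm. A picture is of the moment at which its call begins. There is no depth.
- arm.finish_job(): hands the job in; it is judged then, once.
The state is a dict: "clock": time; "qpos": joint angles; "joint_velocities": joint speeds; "joint_torque": joint torques, N m; "tool_pos": TCP position; "ee_rot": TCP orientation; "wrist_force": force on the tool from outside, world axes, zero at the start; "ft_torque": the same for the moment, N m; "finger_gap": finger opening in m; "grip_force": force on a finger pad.
Only numpy, scipy, OpenCV 4.12 (cv2) and the standard library are available. Lean on these libraries where they do the work, as an engineer would, in place of code of your own. Each camera call takes 0.05 s, during which the arm holds its last target. There are 200 camera calls.

## Working session

There is one attempt and no reset: what is moved stays moved. The work goes in short steps, Python scripts to look and compute and a shell command to move; the robot and the scene stay as the last step left them, time stands still between calls to the robot, and variables do not carry over. Pictures are saved under pics/ and viewed, at most 10 in all, crops included, and the job is handed in when it is done.

```bash
mkdir -p pics; cat > h.py <<'E'
import numpy as np, cv2, json, pickle
from workcell import arm, eyes
from scipy.spatial.transform import Rotation as R
def snap(n,f):
    s=eyes.snapshot(n); cv2.imwrite(f'pics/{f}.png',np.array(s['pixels'])[:,:,::-1])
    pickle.dump(s,open(f'pics/{f}.pkl','wb')); return s
def load(f): return pickle.load(open(f'pics/{f}.pkl','rb'))
def Rc(s):
    q=s['orientation']; return R.from_quat([q[1],q[2],q[3],q[0]])
def ray(s,u,v):
    K=np.array([[s['fx'],0,s['cx']],[0,s['fy'],s['cy']],[0,0,1.]])
    p=cv2.undistortPoints(np.array([[[u,v]]],float),K,np.array([s['k1'],0,0,0.]))[0,0]
    d=Rc(s).apply([p[0],-p[1],-1]); return np.array(s['xyz']),d/np.linalg.norm(d)
def atz(s,u,v,z):
    o,d=ray(s,u,v); return o+d*(z-o[2])/d[2]
def tri(*obs):
    A=0;b=0
    for s,u,v in obs:
        o,d=ray(s,u,v); P=np.eye(3)-np.outer(d,d); A=A+P; b=b+P@o
    x=np.linalg.solve(A,b); return x,[np.linalg.norm((np.eye(3)-np.outer(ray(s,u,v)[1],ray(s,u,v)[1]))@(x-s['xyz'])) for s,u,v in obs]
def proj(s,X):
    p=Rc(s).inv().apply(np.array(X)-s['xyz']); a,b=p[0]/-p[2],-p[1]/-p[2]; k=1+s['k1']*(a*a+b*b)
    return s['cx']+s['fx']*a*k, s['cy']+s['fy']*b*k
E
python3 - <<'E'
from h import *
for n in ['top','side','wrist']:
    s=snap(n,n+'0'); print(n,s['xyz'],s['orientation'],s['fx'],s['k1'])
st=arm.observe(); print(st)
E
```

```text
top [0.4197134  0.08236235 1.03296113] [-0.70137702 -0.0498507   0.06173488  0.70836006] 520.0121011975656 0.014526239427440699
side [0.47357714 0.75755037 0.7732052 ] [-0.06282694 -0.0170153   0.37366701  0.92527629] 519.3630642448054 -0.014156509746754812
wrist [ 0.33273347 -0.61962197  0.38296007] [ 0.8263721  -0.10139067  0.06827268 -0.54969803] 352.8009595236787 0.018158859314516416
{'clock': 0.15, 'qpos': array([-1.20725831e+00,  3.79286457e-01,  1.73462510e+00,  1.11104662e-05,
        1.02854992e+00, -3.33208365e-02]), 'joint_velocities': array([-0.00057672, -0.00080655, -0.00112128,  0.00080736, -0.00212604,
       -0.00056098]), 'joint_torque': array([-2.69445052e-03, -7.64108777e+01, -4.34652936e+01,  6.50506443e-02,
        4.09780315e-02, -2.16099266e-05]), 'tool_pos': array([ 0.27044225, -0.64531961,  0.21345076]), 'ee_rot': array([-4.29282472e-04,  9.80377867e-01,  1.97126989e-01, -6.67067083e-05]), 'wrist_force': array([-0.48828356,  0.45090029,  0.11710114]), 'ft_torque': array([ 0.01579913, -0.04445951, -0.02255767]), 'grip_force': 0.0, 'finger_gap': 0.09137626776240829}
```

View pics/top0.png

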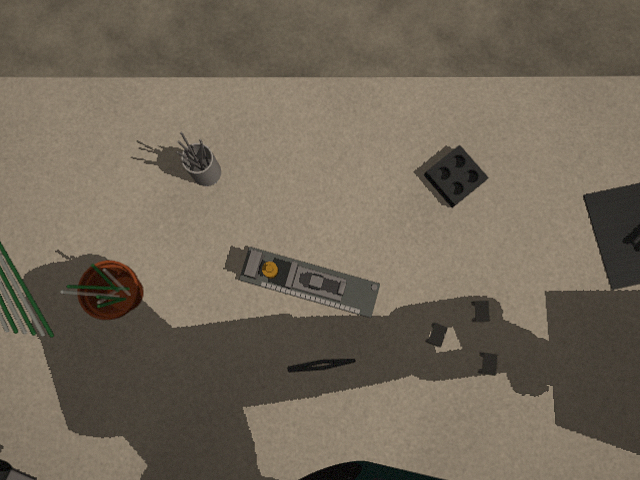

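View pics/side0.png

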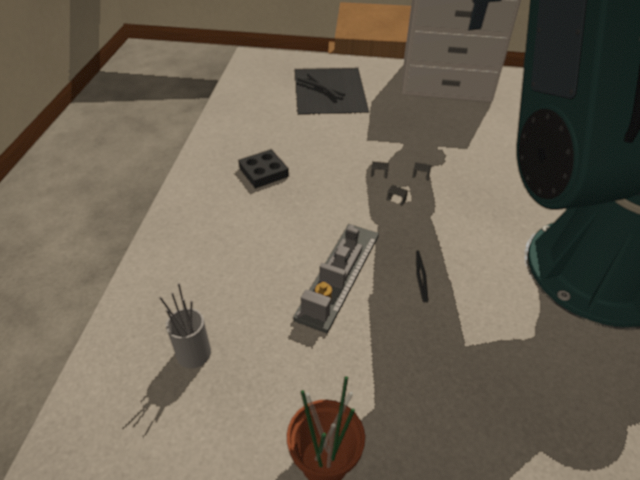

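```bash
python3 - <<'E'
from h import *
t=load('top0');s=load('side0')
for c in [(481,311),(436,335),(487,364)]:
    p=atz(t,*c,.029); print(c,p,np.hypot(p[0],p[1]),proj(s,p))
g=lambda s,x,y,w,h,k: cv2.resize(np.array(s['pixels'])[y:y+h,x:x+w,::-1],None,fx=k,fy=k,interpolation=cv2.INTER_CUBIC)
m=np.zeros((600,800,3),np.uint8)
a=g(t,220,235,170,90,4.7); m[:a.shape[0],:a.shape[1]]=a[:,:800]
m[425:600,:300]=g(t,430,295,60,35,5)
m[425:600,310:660]=g(s,360,150,70,35,5)
m=np.clip(m*1.6,0,255).astype(np.uint8)
cv2.imwrite('pics/c1.png',m)
cv2.imwrite('pics/c2.png',np.clip(g(s,285,215,100,120,5)*1.3,0,255).astype(np.uint8))
E
```

```text
(481, 311) [ 0.45420502 -0.23917873  0.029     ] 0.5133309467398459 (np.float64(380.5634896759268), np.float64(164.92251156639367))
(436, 335) [ 0.40956939 -0.15028669  0.029     ] 0.4362719051595776 (np.float64(398.52609935146626), np.float64(190.85233934729877))
(487, 364) [ 0.3545124  -0.24450316  0.029     ] 0.43065163726622363 (np.float64(423.16870706308407), np.float64(167.45371878336414))
```

View pics/c1.png

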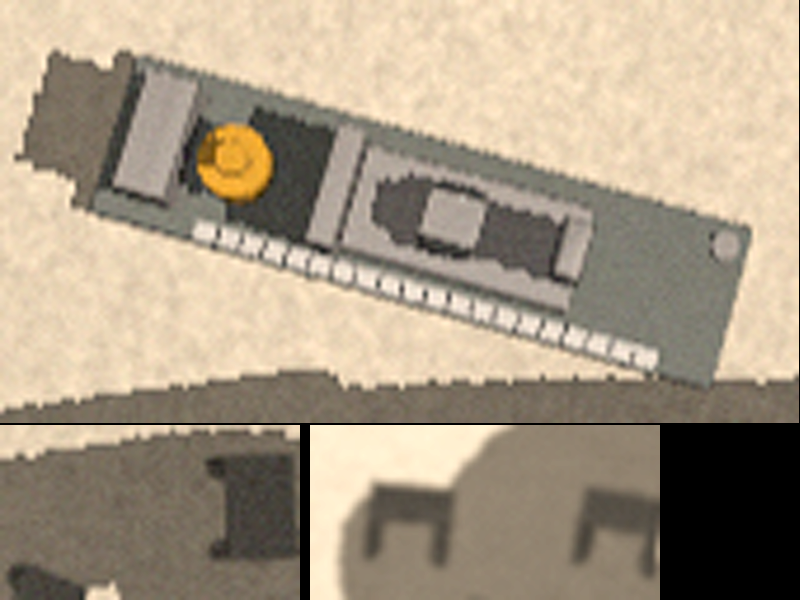

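View pics/c2.png

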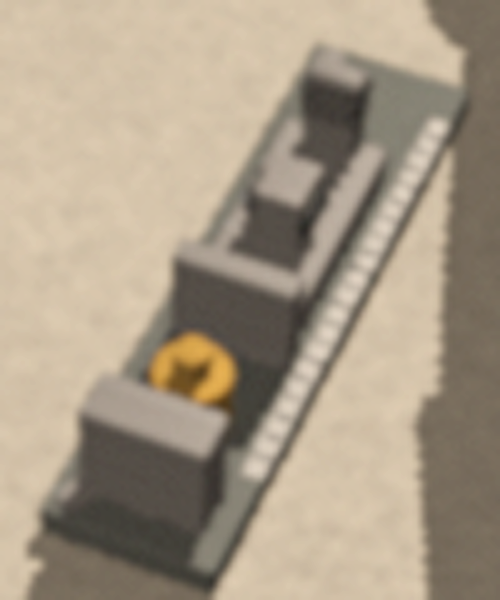

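```bash
python3 - <<'E'
from h import *
t=load('top0');s=load('side0')
T=lambda x,y:(t,220+x/4.7,235+y/4.7); S=lambda x,y:(s,285+x/5,215+y/5)
for n,a,b in [('tab',(574,244),(339,69)),('post',(453,219),(290,172)),('anvil',(156,134),(150,412)),('jaw',(336,188),(240,270))]:
    print(n,*tri(T(*a),S(*b)))
print('cap',*tri((t,482,311.5),(s,360+(410/1-310)/5,150+(497-425)/5)))
P=lambda x,y,z: atz(*T(x,y),z)[:2]
for a,b in [((140,55),(750,228)),((90,210),(715,385))]:
    d=P(*b,.014)-P(*a,.014); print('edge',d,np.linalg.norm(d),np.arctan2(d[1],d[0]))
d=P(574,244,.074)-P(156,134,.06); print('axis',d,np.arctan2(d[1],d[0]))
for n,x,y,z in [('tab',574,244,.074),('post',453,219,.06),('anvil',156,134,.06),('plug',236,160,.048),('jaw',336,188,.06)]: print(n,P(x,y,z))
st=arm.observe(); q=st['ee_rot']; print(R.from_quat([q[1],q[2],q[3],q[0]]).as_matrix())
E
```

```text
tab [0.4989036  0.02980159 0.0716723 ] [np.float64(0.0006576800680052925), np.float64(0.0006576800680054128)]
post [0.51149007 0.07724287 0.06068971] [np.float64(0.0005683557510911579), np.float64(0.0005683557510912833)]
anvil [0.54782026 0.19617765 0.05679556] [np.float64(0.001144558275267937), np.float64(0.0011445582752681023)]
jaw [0.52497421 0.12407671 0.05488325] [np.float64(0.0005746628722518541), np.float64(0.0005746628722520829)]
cap [ 0.45443238 -0.24122648  0.02872097] [np.float64(0.00119274376048846), np.float64(0.0011927437604884376)]
edge [-0.07550766 -0.25540863] 0.2663362047581533 -1.8582434681797804
edge [-0.07515057 -0.25909823] 0.2697767611867156 -1.853096762467196
axis [-0.04688033 -0.16592451] -1.846158931014582
tab [0.49936942 0.02989397]
post [0.51098441 0.07726323]
anvil [0.54624975 0.19581848]
plug [0.53690423 0.16480944]
jaw [0.52384902 0.12387724]
[[ 9.22281892e-01  3.86517816e-01 -3.00041883e-04]
 [ 3.86517931e-01 -9.22281532e-01  8.15418683e-04]
 [ 3.84507613e-05 -8.68017453e-04 -9.99999623e-01]]
```

```bash
cat >> h.py <<'E'
def todo(p,yaw):  # yaw: angle of tool x
    st=arm.observe(); q=st['ee_rot']; r=R.from_quat([q[1],q[2],q[3],q[0]]); M=r.as_matrix()
    c,s_=np.cos(yaw),np.sin(yaw); T=np.array([[c,s_,0],[s_,-c,0],[0,0,-1]])
    print('turn(tool)',(r.inv()*R.from_matrix(T)).as_rotvec().round(4),'shift in target axes mm',(T.T@(np.array(p)-st['tool_pos'])*1000).round(1),'F',st['wrist_force'].round(2),'t',st['clock'],'gap',st['finger_gap'],'grip',st['grip_force'])
E
python3 -m inch '[[0,0,0.14,0,0,0,91],[0,0,0.14,0,0,0,91],[0,0,0.14,0,0,0,91],[0,0,0.14,0,0,0,91],[0,0,0.12,0,0,0,91],[0,0,0,0,0,0,91]]'
python3 -c "
from h import *
todo([0.40,-0.24,0.214],-0.284); todo([0.4867,-0.013,0.214],-0.284)"
```

```text
clock: 0.75
tool_pos: [0.2705, -0.6455, 0.2137]
ee_rot: [-0.0, 0.99, -0.142, -0.0]
wrist_force: [0.4, 0.2, -0.3]
finger_gap: 0.091
grip_force: 0.0
turn(tool) [-0.0003  0.0002 -0.0011] shift in target axes mm [ 1.070e+01 -4.255e+02 -3.000e-01] F [ 0.39  0.16 -0.33] t 0.75 gap 0.09098452086616995 grip 0.0
turn(tool) [-0.0003  0.0002 -0.0011] shift in target axes mm [ 3.030e+01 -6.677e+02 -3.000e-01] F [ 0.39  0.16 -0.33] t 0.75 gap 0.09098452086616995 grip 0.0
```

```bash
python3 -m inch '[[0,0,0,1,-45,0,91],[0,0,0,1,-45,0,91],[0,0,0,1,-45,0,91],[0,0,0,1,-45,0,91],[0,0,0,1,-45,0,91],[0,0,0,1,-45,0,91],[0,0,0,1,-45,0,91],[0,0,0,1,-45,0,91]]' >/dev/null
python3 -m inch '[[0,0,0,3,-40,0,91],[0,0,0,0,-24,0,91],[0,0,0,0,0,0,0],[0,0,0,0,0,0,0],[0,0,0,0,0,0,0]]'
python3 -c "
from h import *
s=snap('wrist','w1'); todo([0.4867,-0.013,0.214],-0.284); print(proj(s,[.4544,-.241,.029]),s['xyz'])"
```

```text
clock: 2.05
tool_pos: [0.3995, -0.2423, 0.214]
ee_rot: [0.0, 0.99, -0.141, 0.0]
wrist_force: [-0.3, 0.7, 0.4]
finger_gap: 0.0698
grip_force: 0.0
turn(tool) [ 0.0001 -0.      0.001 ] shift in target axes mm [ 1.950e+01 -2.446e+02 -1.000e-01] F [0.04 0.02 0.21] t 2.1 gap 0.06574243678224799 grip 0.0
(np.float64(297.0616536156), np.float64(166.02874918124786)) [ 0.464342   -0.26160372  0.38359253]
```

View pics/w1.png

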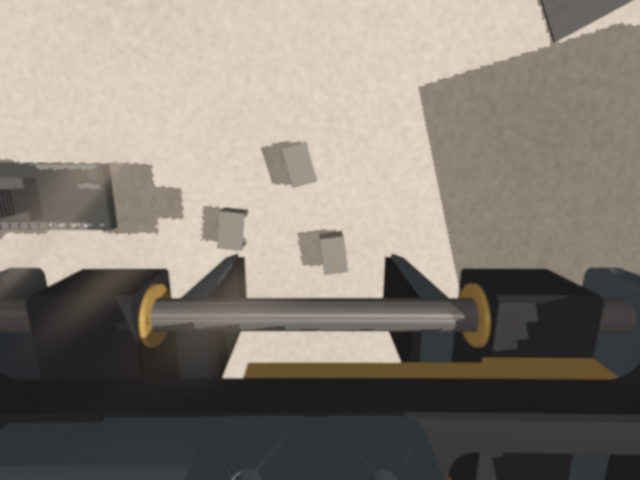

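```bash
python3 - <<'E'
from h import *
s=load('w1');t=load('top0');d=load('side0')
c=[(283,145),(304,142),(316,181),(294,187)]
p=[atz(s,u,v,.029)[:2] for u,v in c]; print(np.round(p,4),np.mean(p,0))
for i,j in [(0,3),(1,2),(0,1),(3,2)]: e=p[j]-p[i]; print(np.linalg.norm(e),np.arctan2(e[1],e[0]))
print(tri((s,299,164),(d,380,164.4)),tri((s,299,164),(t,482,311.5)))
E
python3 -m inch '[[0,0,0,4,-48,0,0],[0,0,0,4,-48,0,0],[0,0,0,4,-48,0,0],[0,0,0,4,-48,0,0],[0,0,0,3,-48,0,0],[0,0,0,0,-4,0,0],[0,0,0,0,0,0,0]]'
python3 -c "
from h import *
s=snap('wrist','w2'); todo([0.4867,-0.013,0.05],-0.284);
for X in [[.4993,.0298,.074],[.511,.0773,.06],[.5467,.196,.06]]: print(proj(s,X))
im=cv2.resize(np.array(s['pixels'])[0:300,:,::-1],(800,375),interpolation=cv2.INTER_CUBIC);cv2.imwrite('pics/w2c.png',im)"
```

```text
[[ 0.4773 -0.2337]
 [ 0.4743 -0.2541]
 [ 0.4352 -0.2549]
 [ 0.4356 -0.2321]] [ 0.45561134 -0.24368332]
0.04172838527429671 3.103524747582085
0.039145811683979306 -3.1212396803721427
0.020591661701755307 -1.7160280859370365
0.022763555803946584 -1.589230876444167
(array([ 0.45564129, -0.24330929,  0.02727862]), [np.float64(5.588009699336678e-05), np.float64(5.588009699335758e-05)]) (array([ 0.45451754, -0.24319063,  0.02183529]), [np.float64(0.0010597043066170805), np.float64(0.0010597043066170157)])
clock: 2.8
tool_pos: [0.4862, -0.0124, 0.2138]
ee_rot: [0.0, 0.99, -0.14, -0.0]
wrist_force: [-0.4, -0.4, 0.9]
finger_gap: 0.0099
grip_force: 0.0
turn(tool) [0.0003 0.0005 0.0014] shift in target axes mm [  0.7  -0.4 163.7] F [0.36 0.28 0.17] t 2.85 gap 0.0053191579857243595 grip 0.0
(np.float64(264.51335978391506), np.float64(226.8559183221227))
(np.float64(214.3021953777769), np.float64(225.71225984524588))
(np.float64(80.01805232161237), np.float64(224.21543423914184))
```

View pics/w2c.png

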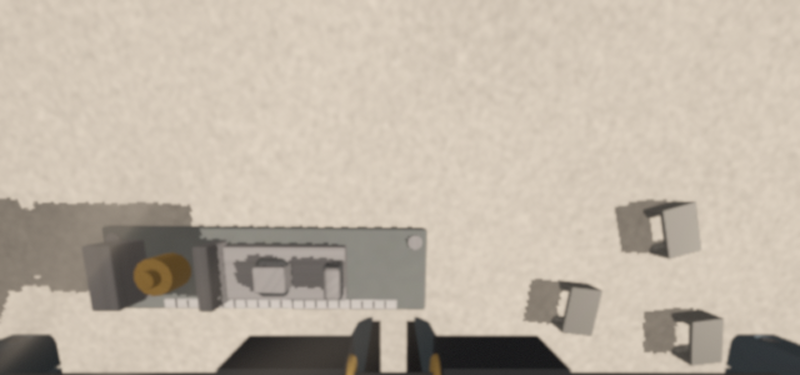

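```bash
python3 -m inch '[[0,0,0,1,0,40,0],[0,0,0,0,0,40,0],[0,0,0,0,0,40,0],[0,0,0,0,0,40,0],[0,0,0,0,0,4,0],[0,0,0,0,0,0,0]]'
python3 -m inch '[[0,0,0,0,-8,0,0],[0,0,0,0,-8,0,0],[0,0,0,0,-6,0,0],[0,0,0,0,-4,0,0],[0,0,0,0,-4,0,0],[0,0,0,0,-4,0,0],[0,0,0,0,-4,0,0],[0,0,0,0,0,0,0]]'
python3 -c "
from h import *
todo([0.4993,.0298,0.05],-0.284)"
```

```text
clock: 3.45
tool_pos: [0.4864, -0.0141, 0.0499]
ee_rot: [0.0, 0.99, -0.142, -0.001]
wrist_force: [0.8, 1.4, -0.2]
finger_gap: 0.0004
grip_force: 0.0
clock: 4.25
tool_pos: [0.4977, 0.024, 0.0499]
ee_rot: [-0.0, 0.99, -0.141, -0.0]
wrist_force: [-1.0, 0.3, -0.9]
finger_gap: 0.0002
grip_force: 0.0
turn(tool) [-0.0001  0.      0.001 ] shift in target axes mm [-0.1 -6.  -0.1] F [-0.95  0.31 -0.94] t 4.25 gap 0.00018693827525236012 grip 0.0
```

```bash
python3 -m inch '[[0,0,0,0,-3,0,0],[0,0,0,0,-3,0,0]]'; python3 -m inch '[[0,0,0,0,-2,0,0],[0,0,0,0,-2,0,0]]';  python3 -m inch '[[0,0,0,0,-1,0,0]]'
python3 -c "
from h import *
snap('top','t2');snap('side','s2')
t=load('t2');s=load('s2')
g=lambda s,x,y,w,h,k: cv2.resize(np.array(s['pixels'])[y:y+h,x:x+w,::-1],None,fx=k,fy=k,interpolation=cv2.INTER_CUBIC)
m=np.zeros((600,800,3),np.uint8)
m[:,:480]=g(s,285,215,96,120,5); m[:360,480:]=g(t,225,240,80,90,4)
cv2.imwrite('pics/c3.png',np.clip(m*1.4,0,255).astype(np.uint8))"
```

```text
clock: 4.45
tool_pos: [0.4991, 0.0294, 0.0498]
ee_rot: [0.0, 0.99, -0.141, -0.0]
wrist_force: [-0.9, -3.8, 1.3]
finger_gap: 0.0001
grip_force: 1.6
clock: 4.65
tool_pos: [0.5003, 0.0333, 0.0498]
ee_rot: [0.0, 0.99, -0.141, -0.0]
wrist_force: [-0.6, -2.6, 0.1]
finger_gap: 0.0005
grip_force: 1.6
clock: 4.75
tool_pos: [0.5006, 0.0343, 0.0499]
ee_rot: [0.0, 0.99, -0.141, -0.0]
wrist_force: [-1.2, -3.3, -1.3]
finger_gap: 0.0003
grip_force: 1.5
```

View pics/c3.png

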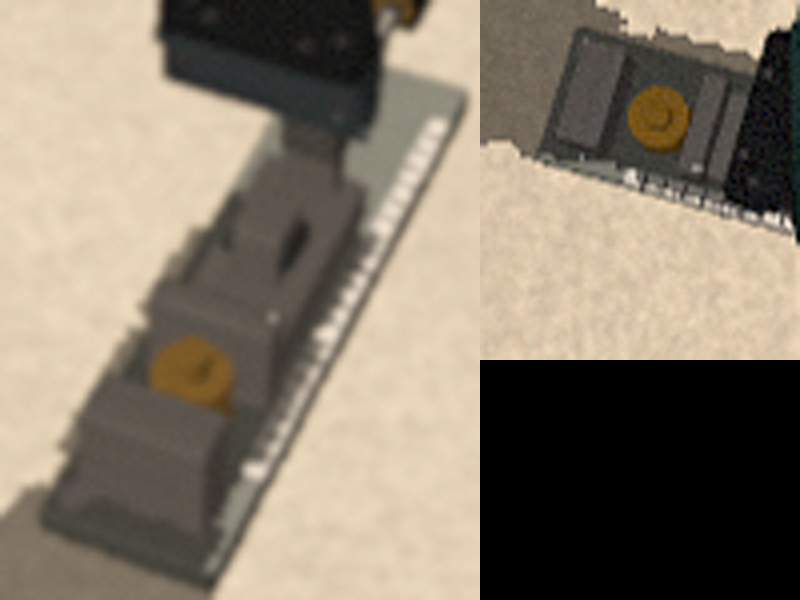

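```bash
python3 -m inch '[[0,0,0,0,-1.5,0,0],[0,0,0,0,-1.5,0,0]]'|sed -n '2p;4p'; python3 -m inch '[[0,0,0,0,-1.5,0,0],[0,0,0,0,-1.5,0,0]]'|sed -n '2p;4p';  python3 -m inch '[[0,0,0,0,-1,0,0]]'|sed -n '2p;4p'; python3 -m inch '[[0,0,0,0,-1,0,0]]'|sed -n '2p;4p'
```

```text
tool_pos: [0.5014, 0.037, 0.0499]
wrist_force: [-0.4, -4.0, -1.4]
tool_pos: [0.5022, 0.0399, 0.0499]
wrist_force: [-0.9, -4.6, -0.8]
tool_pos: [0.5025, 0.041, 0.0499]
wrist_force: [-0.9, -4.6, -1.7]
tool_pos: [0.5028, 0.0419, 0.0499]
wrist_force: [-1.2, -10.7, -1.2]
```

```bash
python3 -m inch '[[0,0,0,0,-0.3,0,0],[0,0,0,0,0,0,0],[0,0,0,0,0,0,0]]'|sed -n '2p;4p'; python3 -m inch '[[0,0,0,0,-0.3,0,0],[0,0,0,0,0,0,0],[0,0,0,0,0,0,0]]'|sed -n '2p;4p'
```

```text
tool_pos: [0.5028, 0.0419, 0.0499]
wrist_force: [-2.0, -10.2, -0.9]
tool_pos: [0.5028, 0.0419, 0.0499]
wrist_force: [-1.8, -12.6, -0.7]
```

```bash
python3 -m inch '[[0,0,0,0,5,0,0],[0,0,0,0,15,0,0],[0,0,0,0,0,-40,0],[0,0,0,0,0,-40,0],[0,0,0,0,0,-40,0],[0,0,0,0,40,-44,0],[0,0,0,0,20,0,0],[0,0,0,0,0,0,0]]'
python3 -c "
from h import *
w=snap('wrist','w3');t=snap('top','t3');s=snap('side','s3')
g=lambda s,x,y,w,h,k: cv2.resize(np.array(s['pixels'])[y:y+h,x:x+w,::-1],None,fx=k,fy=k,interpolation=cv2.INTER_CUBIC)
u,v=map(int,proj(w,[.52,.105,.06])); x0=max(0,u-100);y0=max(0,v-50)
print(u,v,x0,y0)
m=np.zeros((600,800,3),np.uint8)
a=g(t,230,240,130,75,4); m[:300,:520]=a
b=g(w,x0,y0,200,75,4); m[300:300+b.shape[0],:b.shape[1]]=b
c=g(s,320,215,70,75,4); m[:300,520:800]=c
cv2.imwrite('pics/c4.png',np.clip(m*1.4,0,255).astype(np.uint8))"
```

```text
clock: 6.85
tool_pos: [0.4823, -0.0303, 0.2081]
ee_rot: [-0.0, 0.99, -0.142, 0.001]
wrist_force: [-0.1, 0.4, 0.5]
finger_gap: 0.0003
grip_force: 0.0
161 228 61 178
```

View pics/c4.png

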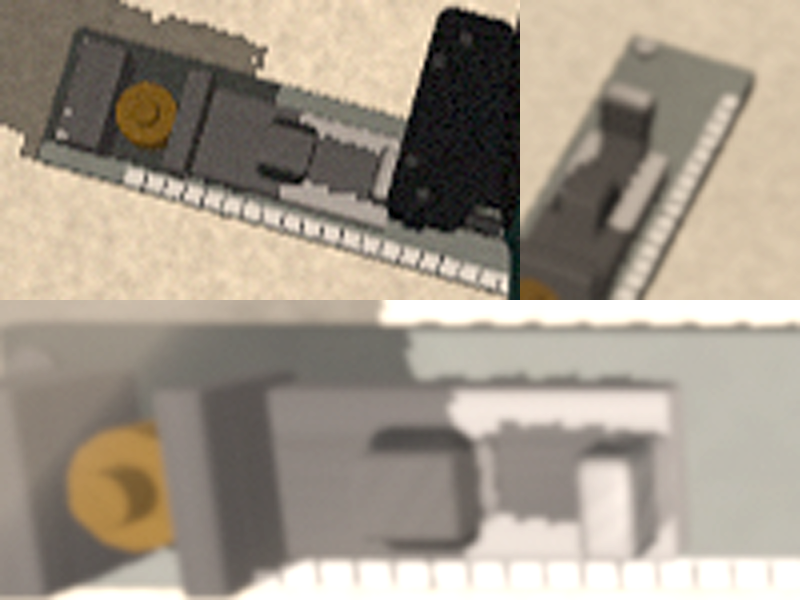

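```bash
python3 - <<'E'
from h import *
w=load('w3');t=load('t3');s=load('s3')
print('post w',atz(w,165,226.8,.06),'t',atz(t,302.5,277.5,.06),tri((w,165,226.8),(t,302.5,277.5)))
tb=atz(w,212.5,229.8,.074); print('tab w',tb,'side',tri((w,212.5,229.8),(s,320+(628-520)/4,215+97/4)), 'post from tab',tb+49e-3*np.array([.28,.96,0]))
q=arm.observe()['ee_rot'];print(w['xyz'],arm.observe()['tool_pos'])
w1=load('w1');print(R.from_quat(np.roll(w1['orientation'],-1)).as_rotvec(),R.from_quat(np.roll(w['orientation'],-1)).as_rotvec())
E
python3 -c "
from h import *
todo([0.4556,-.2435,0.15],0.0)"
```

```text
post w [0.52024537 0.101059   0.06      ] t [0.5189404  0.10324198 0.06      ] (array([0.51964325, 0.10342458, 0.05484525]), [np.float64(0.0001902106290185005), np.float64(0.00019021062901860327)])
tab w [0.50720263 0.05548005 0.074     ] side (array([0.50666059, 0.0572455 , 0.06893826]), [np.float64(0.00011556915624381363), np.float64(0.0001155691562441225)]) post from tab [0.52092263 0.10252005 0.074     ]
[ 0.54667551 -0.04980873  0.3778968 ] [ 0.48217456 -0.02831622  0.20652478]
[-0.1705007   0.22706454 -1.84257355] [-0.16796438  0.22568683 -1.84564238]
turn(tool) [-0.0003  0.0006 -0.2839] shift in target axes mm [-26.6 215.2  56.5] F [-0.35  0.48  0.51] t 7.0 gap 0.00028296208289178306 grip 0.0
```

```bash
python3 -m inch '[[0,0,-0.142,0,0,0,70],[0,0,-0.142,0,0,0,70],[0,0,0,-12,43,10,70],[0,0,0,-12,43,10,70],[0,0,0,-12,43,10,70],[0,0,0,-11,43,10,70],[0,0,0,-10,43,10,70],[0,0,0,0,0,6,70]]' >/dev/null
python3 -m inch '[[0,0,0,0,0,0,70],[0,0,0,0,0,0,70]]'
python3 -c "
from h import *
todo([0.4556,-.2435,0.15],0.0)
w=snap('wrist','w4'); print(proj(w,[.4556,-.2435,.029]))
cv2.imwrite('pics/w4c.png',cv2.resize(np.array(w['pixels'])[100:300,210:430,::-1],None,fx=3,fy=3,interpolation=cv2.INTER_CUBIC))"
```

```text
clock: 8.0
tool_pos: [0.4257, -0.2423, 0.1505]
ee_rot: [-0.0, 1.0, 0.001, -0.0]
wrist_force: [-0.1, -0.6, 0.6]
finger_gap: 0.07
grip_force: 0.0
turn(tool) [-0.0008  0.0009  0.0017] shift in target axes mm [29.9  1.2  0.5] F [-0.08 -0.58  0.56] t 8.0 gap 0.06996501476464502 grip 0.0
(np.float64(315.5360159121765), np.float64(196.97887144650082))
```

View pics/w4c.png

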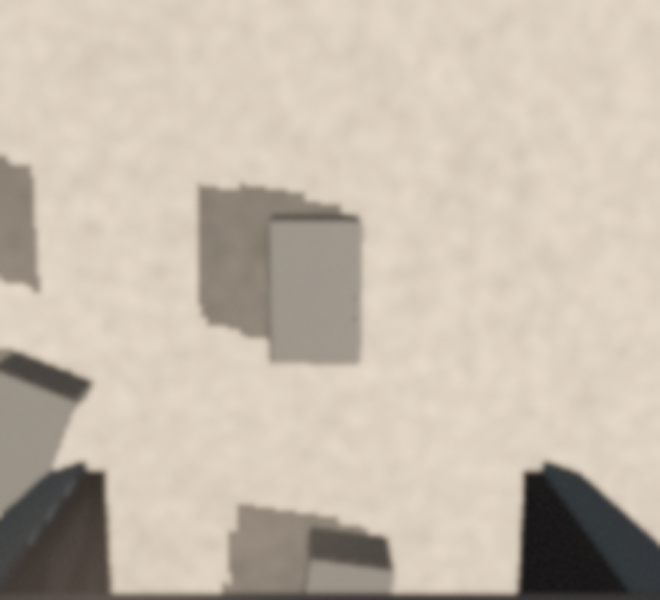

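```bash
python3 -c "
from h import *
print(tri((load('w1'),299,164),(load('w4'),314.8,197)))"
python3 -m inch '[[0,0,0,15,0.5,30,50],[0,0,0,15,0.5,40,50],[0,0,0,0,0,40,50],[0,0,0,0,0,20,50],[0,0,0,0,0,12,50],[0,0,0,0,0,0,50]]'
python3 -c "
from h import *
todo([0.4556,-.2435,0.008],0.0)"
```

```text
(array([ 0.4556069 , -0.24312665,  0.02829909]), [np.float64(0.0002613244533232647), np.float64(0.00026132445332331135)])
clock: 8.65
tool_pos: [0.4555, -0.2433, 0.0082]
ee_rot: [-0.0, 1.0, 0.001, -0.001]
wrist_force: [0.1, 0.2, 0.7]
finger_gap: 0.0504
grip_force: 0.0
turn(tool) [-0.0009  0.0014  0.0021] shift in target axes mm [0.1 0.2 0.2] F [0.09 0.24 0.74] t 8.65 gap 0.0503911908935692 grip 0.0
```

```bash
python3 -m inch '[[0,0,0,0,0,0,15],[0,0,0,0,0,0,15],[0,0,0,0,0,0,15],[0,0,0,0,0,0,15],[0,0,0,0,0,0,15]]' 40
python3 -m inch '[[0,0,0,0,0,-20,15],[0,0,0,0,0,-40,15],[0,0,0,0,0,-40,15],[0,0,0,0,0,-40,15],[0,0,0,0,0,0,15]]'
python3 -c "
from h import *
todo([0.520,0.103,0.16],-0.284)"
```

```text
clock: 9.15
tool_pos: [0.4562, -0.2447, 0.0099]
ee_rot: [0.0, 1.0, 0.0, 0.001]
wrist_force: [-1.6, 2.3, 10.2]
finger_gap: 0.0253
grip_force: 40.0
clock: 9.65
tool_pos: [0.4581, -0.2458, 0.1541]
ee_rot: [0.002, 1.0, 0.0, 0.003]
wrist_force: [0.8, -1.0, -1.6]
finger_gap: 0.0259
grip_force: 40.0
turn(tool) [ 0.0031 -0.0075  0.2847] shift in target axes mm [ -38.3 -352.2   -5.9] F [ 0.78 -1.01 -1.63] t 9.65 gap 0.025939367060679147 grip 39.9998714402318
```

```bash
python3 -m inch '[[0,0,0.142,0,0,0,15],[0,0,0.142,0,0,0,15],[0,0,0,-6,-45,0,15],[0,0,0,-6,-45,0,15],[0,0,0,-6,-45,0,15],[0,0,0,-6,-45,0,15],[0,0,0,-5,-45,0,15],[0,0,0,-5,-45,0,15]]'>/dev/null
python3 -m inch '[[0,0,0,-4,-45,0,15],[0,0,0,0,-35,0,15],[0,0,0,0,0,0,15],[0,0,0,0,0,0,15],[0,0,0,0,0,0,15]]'
python3 -c "
from h import *
todo([0.520,0.103,0.16],-0.284)
w=snap('wrist','w5'); t=snap('top','t5'); s=snap('side','s5')
print(proj(w,[.52,.103,.06]),proj(w,[.52,.103,.17]),proj(s,[.52,.103,.06]))
m=np.zeros((480,800,3),np.uint8)
m[:,:480]=cv2.resize(np.array(w['pixels'])[120:320,220:420,::-1],(480,480),interpolation=cv2.INTER_CUBIC)
u,v=map(int,proj(s,[.52,.103,.10]))
m[:,480:]=cv2.resize(np.array(s['pixels'])[v-60:v+60,u-40:u+40,::-1],(320,480),interpolation=cv2.INTER_CUBIC); print(u-40,v-60)
cv2.imwrite('pics/c5.png',np.clip(m*1.3,0,255).astype(np.uint8))"
```

```text
clock: 10.95
tool_pos: [0.5164, 0.1016, 0.1485]
ee_rot: [0.0, 0.99, -0.141, -0.0]
wrist_force: [-0.6, 0.6, -0.1]
finger_gap: 0.0256
grip_force: 40.0
turn(tool) [0.0004 0.0006 0.0003] shift in target axes mm [  3.   -2.3 -11.5] F [-0.58  0.6  -0.13] t 10.95 gap 0.025598591458825343 grip 39.99984506517649
(np.float64(310.5472515149802), np.float64(238.3522928375324)) (np.float64(308.06782411990406), np.float64(297.65648881812916)) (np.float64(337.33543689113935), np.float64(259.1376420725066))
298 184
```

View pics/c5.png

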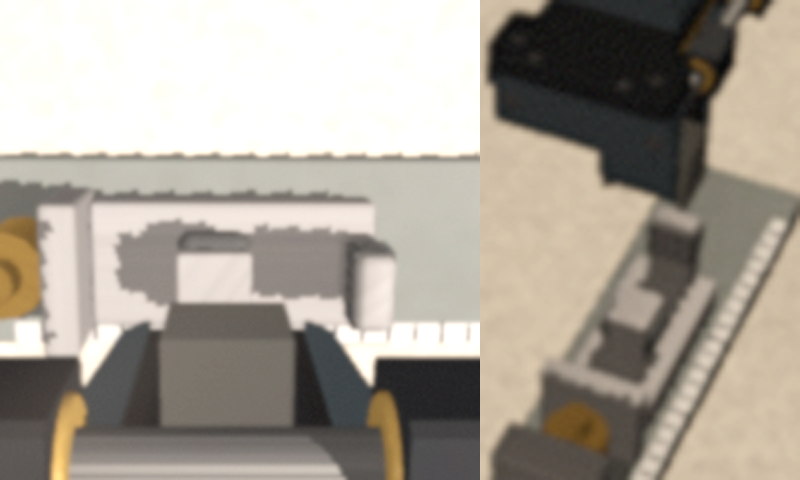

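```bash
cat > m.py <<'E'
from h import *
w=load('w5');w3=load('w3');s=load('s5');t=load('t3')
gx=np.array([.960,-.280]);gy=np.array([.280,.960]);G=np.array([gx,gy])
tcp=np.array([.5164,.1016])
for zc in (.1665,.1685): print('cap',G@(atz(w,314.4,260.8,zc)[:2]-tcp)*1000-[20,0])
for z in (.06,):
  print('post w5',G@(atz(w,309.6,225,z)[:2]-tcp)*1000-[10,0],'tab w5',G@(atz(w,220+375/2.4,120+293/2.4,.074)[:2]-tcp)*1000+[0,49])
  for n,o in [('w3',(w3,165,226.8)),('s',(s,338,259.5)),('t',(t,302.5,277.5))]: print(n,G@(atz(*o,z)[:2]-tcp)*1000)
# anvil/bed centre line from w5 : bed far edge y=157 (z .014), +35 ; deck far edge y=200 z=.034, +22
for n,y,z,o in [('bed',157,.014,35),('deck',201,.034,22)]: print(n,G@(atz(w,220+215/2.4,120+y/2.4,z)[:2]-tcp)*1000-[o,0])
# sharpen with gradients: far edges along column
g=cv2.cvtColor(np.array(w['pixels']),cv2.COLOR_RGB2GRAY).astype(int)
for u in (304,308,312,318,322): print(u,[(v,g[v,u]) for v in range(180,296,1) if abs(g[v+1,u]-g[v-1,u])>14])
E
python3 m.py
```

```text
cap [-0.62252663 -0.50871186]
cap [ 0.01692775 -0.50786451]
post w5 [3.34862951 3.03230799] tab w5 [3.82359733 4.24127566]
w3 [3.8430346  0.55734812]
s [1.58435878 2.68501259]
t [1.97903332 2.28761283]
bed [3.23788035 3.55033635]
deck [3.43836486 3.33738983]
304 [(182, np.int64(213)), (183, np.int64(197)), (184, np.int64(155)), (185, np.int64(114)), (186, np.int64(121)), (187, np.int64(138)), (198, np.int64(148)), (199, np.int64(135)), (200, np.int64(109)), (201, np.int64(89)), (203, np.int64(101)), (204, np.int64(128)), (205, np.int64(156)), (206, np.int64(170)), (211, np.int64(168)), (212, np.int64(143)), (213, np.int64(121)), (214, np.int64(111)), (215, np.int64(99)), (216, np.int64(83)), (224, np.int64(98)), (225, np.int64(127)), (226, np.int64(156)), (227, np.int64(171)), (244, np.int64(169)), (245, np.int64(153)), (246, np.int64(115)), (247, np.int64(84))]
308 [(182, np.int64(202)), (183, np.int64(173)), (184, np.int64(132)), (186, np.int64(120)), (187, np.int64(138)), (199, np.int64(137)), (200, np.int64(117)), (201, np.int64(97)), (203, np.int64(100)), (204, np.int64(128)), (
[... 1285 characters left out ...]
np.int64(128)), (226, np.int64(157)), (227, np.int64(170)), (244, np.int64(171)), (245, np.int64(156)), (246, np.int64(118)), (247, np.int64(83))]
322 [(182, np.int64(208)), (183, np.int64(192)), (184, np.int64(150)), (185, np.int64(111)), (186, np.int64(119)), (187, np.int64(137)), (198, np.int64(142)), (199, np.int64(125)), (200, np.int64(102)), (203, np.int64(100)), (204, np.int64(127)), (205, np.int64(156)), (206, np.int64(171)), (215, np.int64(176)), (216, np.int64(163)), (217, np.int64(130)), (218, np.int64(100)), (224, np.int64(106)), (225, np.int64(132)), (226, np.int64(159)), (227, np.int64(172)), (244, np.int64(171)), (245, np.int64(155)), (246, np.int64(118)), (247, np.int64(84))]
```

```bash
python3 -m inch '[[0,0,0,2.8,-3,20,15],[0,0,0,0,0,30,15],[0,0,0,0,0,8,15],[0,0,0,0,0,0,15],[0,0,0,0,0,0,15]]'
python3 - <<'E'
from h import *
w=snap('wrist','w6'); t=snap('top','t6'); s=snap('side','s6'); st=arm.observe(); tcp=np.array(st['tool_pos']);print(tcp)
G=np.array([[.960,-.280,0],[.280,.960,0],[0,0,1]])
for n,X in [('bed',[35,0,14]),('deck',[22,0,34]),('postfar',[10,0,60])]:
    print(n,proj(w,np.array([.520,.103,0])+G.T@np.array(X)/1000))
print('capfar',proj(w,tcp+G.T@np.array([20,0,20])/1000),'capbot',proj(w,tcp+G.T@np.array([20,0,-9])/1000))
g=cv2.cvtColor(np.array(w['pixels']),cv2.COLOR_RGB2GRAY).astype(int)
for u in (308,318): print(u,*[f'{v}:{g[v,u]}' for v in range(150,290,1)])
for v in (266,280): print(v,*[f'{u}:{g[v,u]}' for u in range(270,362,2)])
E
```

```text
clock: 11.6
tool_pos: [0.5209, 0.1043, 0.0917]
ee_rot: [-0.0, 0.99, -0.141, 0.0]
wrist_force: [0.1, 0.3, -0.9]
finger_gap: 0.0259
grip_force: 40.0
[0.5211596  0.10448829 0.0920386 ]
bed (np.float64(315.72566770005324), np.float64(198.79562181963914))
deck (np.float64(315.81037279321725), np.float64(222.60646688547504))
postfar (np.float64(315.9498078022484), np.float64(251.15150905609948))
capfar (np.float64(312.4970654726089), np.float64(260.5334097263872)) capbot (np.float64(312.7989890943107), np.float64(243.71320691384005))
308 150:217 151:216 152:216 153:215 154:215 155:215 156:215 157:214 158:213 159:212 160:212 161:210 162:210 163:210 164:211 165:212 166:213 167:214 168:216 169:217 170:217 171:218 172:219 173:220 174:220 175:221 176:221 177:221 178:220 179:220 180:219 181:219 182:219 183:219 184:219 185:219 186:219 187:218 188:217 189:216 190:216 191:216 192:216 193:217 194:213 195:199 196:160 197:107 198:94 199:115 200:136 201:147 202:151 203:152 204:152 205:153 206:153 207:153 208:153 209:153 210:152 211:153 212:152 213:151 214:145 215:129 216:104 217:90 218:89 219:88 220:91
[... 1521 characters left out ...]
283:89 284:90 285:88 286:89 287:89 288:89 289:89
266 270:61 272:60 274:60 276:61 278:58 280:48 282:42 284:44 286:71 288:90 290:91 292:90 294:90 296:91 298:90 300:91 302:90 304:90 306:90 308:90 310:91 312:91 314:90 316:90 318:90 320:90 322:90 324:89 326:89 328:90 330:90 332:90 334:90 336:89 338:89 340:88 342:69 344:34 346:29 348:36 350:52 352:53 354:53 356:54 358:53 360:55
280 270:60 272:60 274:58 276:45 278:42 280:42 282:40 284:39 286:65 288:90 290:89 292:89 294:90 296:89 298:89 300:90 302:90 304:88 306:89 308:89 310:89 312:89 314:88 316:89 318:89 320:89 322:89 324:88 326:89 328:88 330:89 332:88 334:88 336:88 338:88 340:86 342:64 344:30 346:26 348:29 350:24 352:33 354:51 356:53 358:52 360:54
```

```bash
python3 -m inch '[[0,0,0,-0.3,0,10,15],[0,0,0,0,0,10,15],[0,0,0,0,0,4,15],[0,0,0,0,0,0,15]]' | sed -n '2,4p'
python3 -m inch '[[0,0,0,0,0,3,15],[0,0,0,0,0,3,15]]'| sed -n '2,4p'; python3 -m inch '[[0,0,0,0,0,2,15],[0,0,0,0,0,2,15]]'| sed -n '2,4p'
```

```text
tool_pos: [0.5199, 0.1045, 0.066]
ee_rot: [0.0, 0.99, -0.141, -0.001]
wrist_force: [0.3, -0.0, -2.3]
tool_pos: [0.5205, 0.1046, 0.061]
ee_rot: [-0.0, 0.99, -0.141, 0.0]
wrist_force: [3.5, -1.4, 13.2]
tool_pos: [0.5219, 0.1048, 0.0582]
ee_rot: [-0.0, 0.99, -0.141, 0.001]
wrist_force: [-0.2, -0.2, 14.6]
```

```bash
for i in 1; do python3 -m inch '[[0,0,0,0,0,2,15],[0,0,0,0,0,2,15]]'| sed -n '2,5p'; done; python3 -m inch '[[0,0,0,0,0,1,15],[0,0,0,0,0,1,15]]'| sed -n '2,5p';  python3 -m inch '[[0,0,0,0,0,1,15],[0,0,0,0,0,1,15]]'| sed -n '2,5p'
```

```text
tool_pos: [0.5212, 0.1047, 0.0536]
ee_rot: [-0.0, 0.99, -0.141, 0.001]
wrist_force: [0.6, 0.0, 3.2]
finger_gap: 0.0256
tool_pos: [0.5203, 0.1046, 0.0509]
ee_rot: [-0.0, 0.99, -0.141, 0.0]
wrist_force: [0.9, 0.2, -3.1]
finger_gap: 0.0252
tool_pos: [0.5199, 0.1045, 0.0485]
ee_rot: [0.0, 0.99, -0.141, -0.0]
wrist_force: [4.7, -1.1, -7.6]
finger_gap: 0.0252
```

Past the catches, now being pulled down. On to the stop, until about 10 N.

```bash
for i in 1; do python3 -m inch '[[0,0,0,0,0,1,15],[0,0,0,0,0,1,15]]'| sed -n '2,5p'; done; python3 -m inch '[[0,0,0,0,0,0.5,15],[0,0,0,0,0,0,15]]'| sed -n '2,5p';  python3 -m inch '[[0,0,0,0,0,0.5,15],[0,0,0,0,0,0,15]]'| sed -n '2,5p'
```

```text
tool_pos: [0.5209, 0.1045, 0.0469]
ee_rot: [-0.0, 0.99, -0.141, 0.001]
wrist_force: [5.2, -1.3, -5.7]
finger_gap: 0.0256
tool_pos: [0.5208, 0.1045, 0.0465]
ee_rot: [-0.0, 0.99, -0.141, 0.001]
wrist_force: [4.9, -1.4, -5.0]
finger_gap: 0.0252
tool_pos: [0.5208, 0.1046, 0.0462]
ee_rot: [-0.0, 0.99, -0.141, 0.001]
wrist_force: [5.3, -1.7, -1.9]
finger_gap: 0.0254
```

```bash
python3 -m inch '[[0,0,0,0.5,0,0.6,15],[0,0,0,0,0,0,15]]'| sed -n '2,5p'; python3 -m inch '[[0,0,0,0,0,0.6,15],[0,0,0,0,0,0,15]]'| sed -n '2,5p';  python3 -m inch '[[0,0,0,0,0,0.6,15],[0,0,0,0,0,0,15]]'| sed -n '2,5p'
```

```text
tool_pos: [0.5209, 0.1045, 0.0459]
ee_rot: [-0.0, 0.99, -0.141, 0.0]
wrist_force: [-0.1, 0.5, 10.3]
finger_gap: 0.0255
tool_pos: [0.5209, 0.1045, 0.0458]
ee_rot: [-0.0, 0.99, -0.141, -0.0]
wrist_force: [-5.9, -1.6, 23.0]
finger_gap: 0.0256
tool_pos: [0.521, 0.1045, 0.0457]
ee_rot: [0.0, 0.99, -0.141, -0.0]
wrist_force: [-9.8, -2.7, 35.0]
finger_gap: 0.0252
```

```bash
python3 -m inch '[[0,0,0,0,0,-1.2,15],[0,0,0,0,0,0,15],[0,0,0,0,0,0,15]]'| sed -n '1,6p'
python3 - <<'E'
from h import *
w=snap('wrist','w7');t=snap('top','t7');s=snap('side','s7');st=arm.observe();tcp=np.array(st['tool_pos']);print(tcp,st['wrist_force'],st['ft_torque'])
G=np.array([[.960,-.280,0],[.280,.960,0],[0,0,1]])
g=cv2.cvtColor(np.array(w['pixels']),cv2.COLOR_RGB2GRAY).astype(int)
print('captop far',proj(w,[.5209,.1045,0]+G.T@np.array([20,0,65])/1000), 'deck',proj(w,[.5209,.1045,0]+G.T@np.array([22,0,34])/1000))
print(*[f'{v}:{g[v,318]}' for v in range(205,275)])
print(*[f'{u}:{g[230,u]}' for u in range(180,440,3)])
E
```

```text
clock: 14.65
tool_pos: [0.5209, 0.1045, 0.0459]
ee_rot: [-0.0, 0.99, -0.141, 0.0]
wrist_force: [-0.9, -0.7, 12.6]
finger_gap: 0.0257
grip_force: 40.0
[0.52089761 0.10446785 0.04584683] [-1.3489107  -0.90277446 12.92426761] [-0.19371568  0.19362055  0.02386681]
captop far (np.float64(313.14746878329856), np.float64(260.18783733544814)) deck (np.float64(313.35334182330365), np.float64(238.89248347781518))
205:191 206:150 207:100 208:88 209:107 210:129 211:142 212:149 213:152 214:152 215:153 216:153 217:153 218:153 219:154 220:153 221:154 222:153 223:154 224:154 225:154 226:155 227:155 228:154 229:151 230:139 231:113 232:94 233:90 234:90 235:90 236:91 237:93 238:100 239:113 240:120 241:118 242:114 243:111 244:108 245:100 246:86 247:77 248:76 249:74 250:76 251:76 252:75 253:75 254:76 255:75 256:75 257:76 258:75 259:76 260:76 261:82 262:88 263:90 264:90 265:90 266:89 267:90 268:90 269:89 270:89 271:89 272:89 273:89 274:89
180:88 183:88 186:87 189:87 192:87 195:86 198:85 201:83 204:84 207:85 210:85 213:86 216:88 219:87 222:87 225:84 228:84 231:83 234:77 237:72 240:83 243:85 246:84 249:86 252:86 255:85 258:85 261:86 264:85 267:87 270:86 273:87 276:85 279:86 282:86 285:86 288:92 291:139 294:135 297:134 300:111 303:111 306:105 309:93 312:125 315:147 318:139 321:136 324:112 327:110 330:104 333:91 336:91 339:128 342:137 345:136 348:112 351:111 354:104 357:90 360:102 363:145 366:138 369:137 372:112 375:111 378:104 381:90 384:141 387:147 390:138 393:149 396:152 399:152 402:153 405:152 408:153 411:153 414:153 417:153 420:153 423:153 426:154 429:156 432:156 435:157 438:156
```

```bash
python3 - <<'E'
from h import *
w=load('w7');G=np.array([[.960,-.280,0],[.280,.960,0],[0,0,1]])
c=np.array([.5209,.1045,0])
P=lambda *X: np.round(proj(w,c+G.T@np.array(X)/1000),1)
print('tab',P(6,-43,74),P(6,-55,74),P(12,-49,74),'jaw',P(20,55,60),P(20,43,60),'deck end',P(21,-59,34),'captop',P(18,-13,65),P(18,13,65))
g=cv2.cvtColor(np.array(w['pixels']),cv2.COLOR_RGB2GRAY).astype(int)
for v in (int(P(6,-49,74)[1]),int(P(10,-49,74)[1])): print(v,*[f'{u}:{g[v,u]}' for u in range(360,450,2)])
v=int(P(20,49,60)[1])-1
for v in (v,v+4): print(v,*[f'{u}:{g[v,u]}' for u in range(170,290,2)])
a,b=load('t3'),load('t7')
A=cv2.cvtColor(np.array(a['pixels']),cv2.COLOR_RGB2GRAY);B=cv2.cvtColor(np.array(b['pixels']),cv2.COLOR_RGB2GRAY)
for r in ((242,246,36,42),(258,258,18,18)):
    x,y,ww,h=r; m=cv2.matchTemplate(B[y-6:y+h+6,x-6:x+ww+6],A[y:y+h,x:x+ww],cv2.TM_CCOEFF_NORMED); print(cv2.minMaxLoc(m))
E
```

```text
tab [413.  297.7] [440.9 297.7] [428.  284.6] jaw [193.4 256.9] [219.6 256.9] deck end [424.7 240.8] captop [342.2 264.5] [284.1 264.4]
297 360:51 362:52 364:51 366:51 368:51 370:50 372:57 374:73 376:75 378:82 380:94 382:104 384:102 386:65 388:31 390:39 392:51 394:53 396:53 398:52 400:52 402:53 404:53 406:52 408:53 410:53 412:51 414:52 416:53 418:54 420:52 422:53 424:53 426:52 428:51 430:52 432:53 434:52 436:51 438:52 440:53 442:53 444:52 446:52 448:52
289 360:53 362:52 364:52 366:52 368:52 370:51 372:56 374:79 376:91 378:93 380:97 382:97 384:70 386:30 388:30 390:27 392:29 394:27 396:29 398:29 400:29 402:28 404:29 406:27 408:30 410:27 412:28 414:28 416:29 418:29 420:28 422:27 424:29 426:28 428:31 430:29 432:27 434:29 436:29 438:27 440:29 442:29 444:29 446:29 448:28
255 170:80 172:92 174:96 176:95 178:93 180:90 182:89 184:87 186:86 188:85 190:83 192:81 194:80 196:96 198:106 200:105 202:106 204:107 206:108 208:107 210:106 212:104 214:105 216:102 218:89 220:76 222:70 224:69 226:69 228:69 230:68 232:68 234:77 236:106 238:109 240:109 242:108 244:108 246:108 248:108 250:109 252:108 254:108 256:108 258:109 260:108 262:108 264:108 266:108 268:109 270:108 272:104 274:98 276:85 278:69 280:63 282:75 284:98 286:101 288:90
259 170:94 172:93 174:92 176:90 178:88 180:86 182:85 184:83 186:82 188:80 190:79 192:78 194:77 196:91 198:105 200:104 202:106 204:108 206:108 208:108 210:105 212:104 214:104 216:103 218:92 220:78 222:70 224:68 226:69 228:68 230:66 232:68 234:75 236:101 238:105 240:105 242:105 244:105 246:105 248:105 250:105 252:105 254:104 256:105 258:105 260:105 262:104 264:105 266:105 268:98 270:74 272:60 274:60 276:60 278:59 280:57 282:47 284:41 286:55 288:75
(-0.07806786149740219, 0.45686450600624084, (12, 0), (0, 5))
(-0.2242848426103592, 0.258520245552063, (5, 8), (11, 8))
```

```bash
python3 -c "
from workcell import arm
print(arm.observe()['wrist_force']); print(arm.finish_job())"
```

```text
[-1.3489107  -0.90277446 12.92426761]
the job is handed in; nothing more can be done
None
```

I handed the job in at about 15 s on the robot's clock. The jaws are shut on the plug, the lock cap is snapped home on the post, and the gripper is still holding it down with about 13 N; the hand-in gave no verdict, so I can't say whether it passed.

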